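# Clamp the grooved probe and lock it

## Task

Set the bottle that stands in front of the rod clamp aside, upright on the worktop. Slide the probe with the ring groove round its stem into the clamp, past the spring plunger, until its handle meets the clamp's face, let go of it, and then roll the thumbwheel on top of the clamp to its stop to lock it. Leave the thick-stemmed probe, the flasks and the tip box where they are.

Things in the scene. Friction and masses are not known exactly. Their poses are not given: they have to be found in the camera images.
- clamp: Fixed aluminium rod clamp; origin under its centre on the worktop. Block 70 mm long (x), 60 wide (y), 90 high, bore right through along x; x points the way the probe enters, z up. Feet 8 mm high stand out 24 mm before and behind. On the -y side a plunger housing stands out 20 mm, 5 mm before the centre, and the plunger's thin tail beyond it, to 36 mm out of the block (42 when pressed).
- clamp_mouth (a point): Centre of the bore's mouth in the clamp's front face, 35 mm before the clamp's centre and 55 mm above the worktop; the bore is round, 18.4 mm wide. Axes as the clamp's: x runs along the bore, into the clamp. The feet under the mouth are 8 mm high.
- plunger (a joint): Side spring plunger, its nose across the bore 30 mm behind the mouth; m pressed back: 0 free (nose near the bore's middle), about 0.005 while the stem's full 16 mm passes, 0.0005 to 0.003 once dropped into the groove of the seated probe. It pushes with 2 to 4.5 N; sliding the probe past it takes some 5 N.
- wheel_top (a point): Top of the thumbwheel's rim, 108 mm up, over the clamp's centre; axes as the clamp's. Black knurled wheel, 40 mm in diameter, 12 mm wide, axle along y, showing out of the block's top between two cheeks (outer faces 27 mm apart, 44 mm long) that end 7 mm below the wheel's top: it cannot be pinched; press a fingertip on it from above with about 5 N and drag.
- lock_wheel (a joint): Turn of the thumbwheel, rad: starts between 0 and 0.4; stop (locked) at 2.0. Dragging its top along the clamp's +x (from the mouth towards the back) raises it, 1 rad per 20 mm of rim; about 1 N moves it and it stays where left. It lifts a bolt into the groove of a fully seated probe; turned too early, the bolt blocks the bore.
- probe_grip (a point): Centre of the handle of the probe to be clamped, on the stem's axis, 13 mm up as it lies flat. Grey handle with three black bands, 85 mm long (x), 26 wide, 26 high, its ends 42.5 mm either way; +x points to the stem's tip. 0.17 to 0.35 kg, balance point in the handle. Fully home this point is 42.5 mm before clamp_mouth on the bore's axis (it may sag 1 to 3 mm).
- probe_tip (a point): Tip of that probe's steel stem, 132.5 mm ahead of probe_grip. The stem is round, 16 mm in diameter, 90 mm long; its last 18 mm taper to a round nose; a rounded ring groove 20 mm wide and 4.5 mm deep is centred 30 mm in front of the handle. Fully home the tip stands 20 mm out of the clamp's back.
- thick_probe_grip (a point): Centre of the handle of the other probe, 13 mm up (same handle, length and axes); its plain 21 mm stem has no groove and does not fit the bore. The two may lie in either place.
- bottle_mid (a point): Centre, 52 mm up, of a loose clear reagent bottle with a blue screw cap, standing before the clamp's mouth: body 56 mm in diameter, whole height 104 mm, cap 39 mm in diameter from 65 to 104 mm up. About 0.12 kg.
- flask_near_mid (a point): Middle, 70 mm up, of a loose plugged conical flask beside the way to the clamp, on the clamp's -y side: 63 mm wide at the foot, 31 mm at neck and plug, 139 mm high.
- flask_far_mid (a point): Middle, 70 mm up, of a second such flask on the clamp's +y side of the way, 137 mm high.
- tip_box_mid (a point): Middle, 34 mm up, of a loose green pipette tip box behind the clamp, 86 x 121 x 67 mm (x, y, z).

How it is judged:
By the outcome, as a careful person would: the job done as asked, in the order asked, and still so for the second after the job is handed in, with the robot touching nothing.
It also fails if it takes over 72 s, if anything falls off the work surface, if the arm or the gripper's body presses on something with over 40 N, if the wrist force passes 120 N, or if a joint passes its speed limit or range.

## Robot

A 7-joint arm with a two-finger parallel gripper is mounted at the origin on a cart in front of the work surface, level with it; the furniture and walls round the work are solid. World frame = base frame: x ahead of the robot, y to its left, z up, the work surface at z = 0. Lengths are in m, angles in rad, forces in N, time in s.
With the tool pointing down it reaches from about 0.4 to 0.85 m from the base axis. Payload 4.5 kg.
Tool frame: the origin (TCP) lies on the centre line of the jaws, within the pads' length; the fingertips stand manip.tip_extent ahead of it and the grasp point (between the pads) lies 2 mm behind it (manip.tip_extent is the distance from the TCP to the fingertips, in m); z points along the fingers, y is the line along which they close (so a half turn about z gives the same grasp; the last joint's range is limited). The gripper opens to 85 mm and grips with 20 to 120 N. Pads are 22 mm wide; open, the fingers measure 114 mm over their backs; the gripper's body (76 mm by 85 mm) begins 54 mm behind the grasp point. The pads swing forward as they close: fully open they stand 13 mm farther back than shut.
Start: joints at [1.218, 0.689, -0.195, 1.565, 0.157, 0.902, -0.215], TCP at [0.236, -0.579, 0.228] pointing down, gripper open.
Joint ranges: [-3.01, 3.01], [-0.46, 2.08], [-1.47, 1.51], [0.13, 2.56], [-1, 4.14], [0.04, 2.09], [-2.66, 2.66]. Speed limits (rad/s): [2.57, 2.57, 3.14, 3.14, 3.14, 3.14, 3.14].

## Interface

Orientations are given as a unit quaternion [w, x, y, z].
In Python, from bench import manip gives the robot as it stands. The module is installed in compiled form; this text tells all that it offers.
- The arm moves only by the tool apply_moves, never from a script. Its argument "targets" is a list of rows, each an object of numbers: "tx", "ty", "tz": the shift along the tool's x, y, z normalised to -1 to 1, where 1 is 10 cm; "yaw": the turn about the tool's z normalised to -1 to 1, where 1 is 2 rad; "grip": the closure, from 0 (fully open) to 1 (shut). In form: [{"tx": .., "ty": .., "tz": .., "yaw": .., "grip": ..}, ...]. A call has 1 to 5 rows; each row shifts and turns the commanded pose from where the row before left it, along the tool's axes as they then stand; what a row does not reach is not made up. A row lasts 1/10 s, in which the tool goes at most 50 mm and 8.59 degrees, less where a joint would pass 70% of its speed; a pose out of reach is approached as far as the arm can. A call with a number of a shift or a turn outside -1 to 1 is refused whole. A call with a gripper value outside its range is refused whole. The fingers move at their own pace and stop on an object; "grip_force" is the grip in N (left out, the last holds). Time passes only in rows, so rows that do not move let the fingers close. It gives the time, the measured TCP pose, the force, the opening and the grip force at its end, in the units of the state.
- manip.get_obs(): the state, without advancing time (a new reading comes with each control period).
- manip.capture(name): name is "scene" or "top" or "wrist"; returns a dict with "img" (480x640x3 uint8, red, green, blue), "vfov" (degrees; the focal length in pixels is half the picture's height over the tangent of half this angle, whatever the lens; pixels are square), "cx", "cy" (the principal point, pixels), "k1" (the pictures are not rectified: a ray, as slopes to the right and down, at radius r is drawn at 1 + k1 r^2 times it, then the intrinsics apply), "R" (3x3) and "t" (3): a world point X has camera coordinates R X + t. Camera axes: x right, y down, z forward; pixel columns grow to the right and rows downward; lengths in m; the calibration is good to about 2 mm. A picture is of the moment at which its call begins. There is no depth.
- manip.finish_job(): hands the job in; it is judged then, once.
The state is a dict: "clock": time; "joint_positions": joint angles; "joint_velocities": joint speeds; "joint_torque": joint torques, N m; "ee_pos": TCP position; "orientation": TCP orientation; "contact_force": force on the tool from outside, world axes, zero at the start; "ft_torque": the same for the moment, N m; "grip_width": finger opening in m; "grasp_force": force on a finger pad.
Only numpy, scipy, OpenCV 4.12 (cv2) and the standard library are available. Lean on these libraries where they do the work, as an engineer would, in place of code of your own. Each camera call takes 0.05 s, during which the arm holds its last target. There are 200 camera calls.

## Working session

There is one attempt and no reset: what is moved stays moved. The work goes in short steps, Python scripts to look and compute and a tool call to move; the robot and the scene stay as the last step left them, time stands still between calls to the robot, and variables do not carry over. Pictures are saved under pics/ and viewed, at most 10 in all, crops included, and the job is handed in when it is done.

Besides the shell and the picture viewer there is one more tool, called after "Emit:" as a command line: name --argument value ..., lists and objects as JSON in quotes. apply_moves: Moves the arm, as the interface text tells. Its arguments: {"type":"object","properties":{"targets":{"type":"array"},"grip_force":{"type":"number"}},"required":["targets"]}

```bash
mkdir -p pics; cat > h.py <<'E'
import numpy as np, cv2, pickle
from bench import manip
def cap(n,tag):
    c=manip.capture(n); cv2.imwrite(f'pics/{tag}.png',cv2.cvtColor(c['img'],cv2.COLOR_RGB2BGR)); pickle.dump(c,open(f'pics/{tag}.pkl','wb')); return c
def load(tag): return pickle.load(open(f'pics/{tag}.pkl','rb'))
def K(c):
    f=240/np.tan(np.radians(c['vfov'])/2); return np.array([[f,0,c['cx']],[0,f,c['cy']],[0,0,1.]])
def px2w(c,u,v,z):
    p=cv2.undistortPoints(np.array([[[u,v]]],float),K(c),np.array([c['k1'],0,0,0.]))[0,0] if 0 else und(c,u,v)
    R=np.array(c['R']);t=np.array(c['t']); d=R.T@np.array([p[0],p[1],1]); o=-R.T@t
    return o+d*(z-o[2])/d[2]
def und(c,u,v):
    k=K(c); q=np.array([(u-k[0,2])/k[0,0],(v-k[1,2])/k[1,1]]); p=q.copy()
    for _ in range(30): p=q/(1+c['k1']*(p@p))
    return p
def w2px(c,X):
    x=np.array(c['R'])@np.array(X,float)+c['t']; p=x[:2]/x[2]; p=p*(1+c['k1']*(p@p)); k=K(c)
    return np.array([p[0]*k[0,0]+k[0,2],p[1]*k[1,1]+k[1,2]])
E
python3 - <<'E'
from h import *
for n in('scene','top','wrist'):
    c=cap(n,n+'0'); print(n,c['vfov'],c['k1'],-np.array(c['R']).T@c['t'])
o=manip.get_obs(); print(o, manip.tip_extent)
E
```

```text
scene 42.31327485054006 0.05070760507489758 [-0.2542516   0.70469403  0.73421647]
top 46.904958018972295 0.05565276687468815 [0.30995025 0.043779   1.52611129]
wrist 62.962489760218375 -0.011166968827164718 [ 0.31364608 -0.54653474  0.37241629]
{'clock': 0.15, 'joint_positions': array([ 1.21779839,  0.68977467, -0.19453566,  1.5660671 ,  0.157317  ,
        0.90252907, -0.21510615]), 'joint_velocities': array([-1.22896676e-03, -2.80231352e-03, -1.08786364e-03, -3.20199082e-03,
        3.76879075e-04, -8.44459888e-05,  1.00759592e-03]), 'joint_torque': array([-1.08432458e-03, -5.39930677e+01, -1.26821045e+00, -1.58717769e+01,
        9.28722729e-03,  6.50650472e-03, -1.02724357e-05]), 'ee_pos': array([ 0.23554694, -0.57839028,  0.22758903]), 'orientation': array([-6.66926535e-04,  9.81349535e-01,  1.92230614e-01, -1.89039283e-04]), 'contact_force': array([1.15086478, 0.36183539, 0.50292955]), 'ft_torque': array([-0.04461884, -0.03308974, -0.02206692]), 'grasp_force': 0.0, 'grip_width': 0.08548703623577314} 0.017
```

View pics/top0.png

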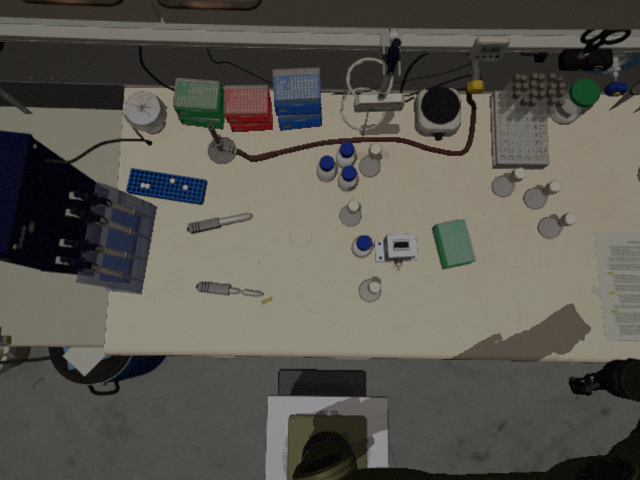

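View pics/scene0.png

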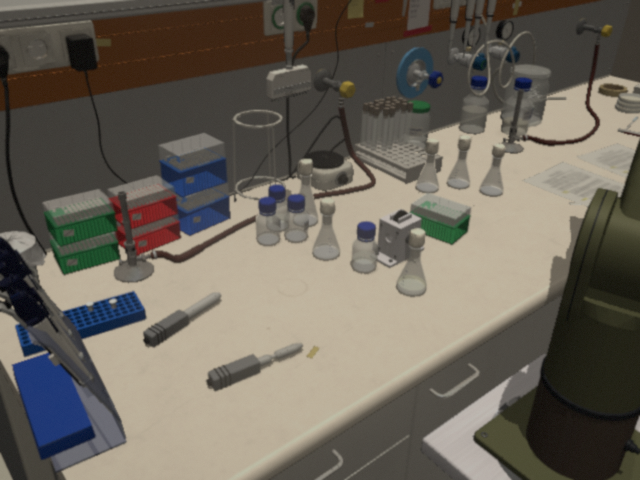

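The top view shows the grooved probe at about (197–262, 290), the thick probe at (190–252, 222), the bottle cap at (363, 244) and the clamp at (400, 247). The flasks are at (370, 290) and (350, 213), and the tip box at (453, 243). I'll zoom in on these.

```bash
python3 - <<'E'
from h import *
im=cv2.imread('pics/top0.png')
a=cv2.resize(im[255:320,180:280],None,fx=6,fy=6,interpolation=cv2.INTER_CUBIC)[:,:600]
b=cv2.resize(im[205:305,340:480],None,fx=5,fy=5,interpolation=cv2.INTER_CUBIC)
# stack: a 390x600 scaled, b 500x700
a=cv2.resize(im[275:305,185:275],None,fx=7,fy=7,interpolation=cv2.INTER_CUBIC)[:90*7]
b=cv2.resize(im[222:275,340:440],None,fx=7,fy=7,interpolation=cv2.INTER_CUBIC)
o=np.zeros((a.shape[0]+b.shape[0]+5,700,3),np.uint8); o[:a.shape[0],:a.shape[1]]=a; o[a.shape[0]+5:]=b
print(o.shape); cv2.imwrite('pics/crop1.png',o)
E
```

```text
(586, 700, 3)
```

View pics/crop1.png

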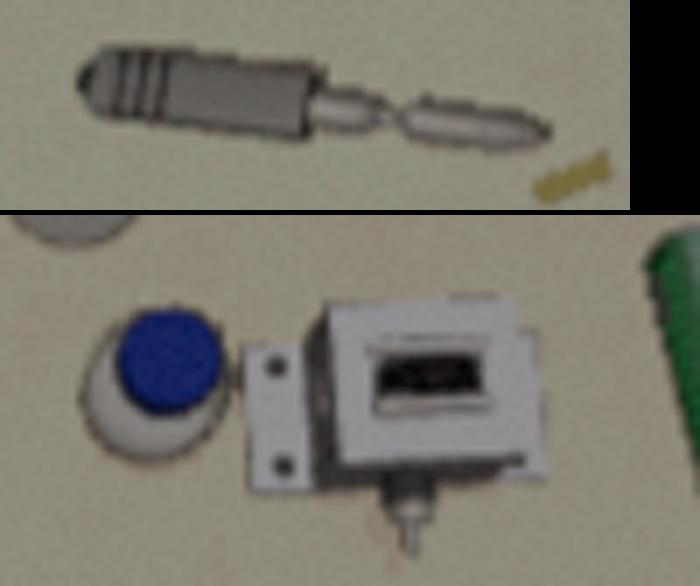

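Crop: the probe runs from handle end (82,82) to tip (550,132). Clamp top corners are (328,303), (513,297), (520,458) and (342,466), and the cap centre is (171,361).

```bash
python3 - <<'E'
from h import *
c=load('top0')
A=lambda x,y,z:px2w(c,185+x/7,275+y/7,z)
B=lambda x,y,z:px2w(c,340+x/7,222+(y-215)/7,z)
e,f,t=A(82,82,.013),A(312,99,.013),A(550,132,.013)
print('probe',e,f,t,np.linalg.norm(f-e),np.linalg.norm(t-f)); d=t-e; print('yaw',np.degrees(np.arctan2(d[1],d[0])))
P=[B(*p,.09) for p in((328,303),(513,297),(520,458),(342,466))]
for p in P: print(p)
print('cl',np.mean(P,0)); 
for i,j in((0,1),(3,2)): d=P[j]-P[i];print(np.degrees(np.arctan2(d[1],d[0])),np.linalg.norm(d))
for i,j in((3,0),(2,1)): d=P[j]-P[i];print(np.degrees(np.arctan2(d[1],d[0])),np.linalg.norm(d))
print('cheek',B(430,378,.103)); print('cap',B(171,361,.104)); 
for n,u,v in(('near',374,282),('far',353,205)): print(n,px2w(c,u,v,.138))
print('plunger end',B(413,555,.055))
# thick probe
print(px2w(c,188,228,.013),px2w(c,252,215,.013))
for n,u,v in(('near foot',370,291),('far foot',350,215)): print(n,px2w(c,u,v,0))
w=load('wrist0'); o=manip.get_obs()
R=np.array(w['R']); print(R, R@o['ee_pos']+w['t'])
E
```

```text
probe [0.43579004 0.35949255 0.013     ] [0.4303663  0.27026506 0.013     ] [0.4188317  0.17749591 0.013     ] 0.08939217506841733 0.09348348615957086
yaw -95.32341695404635
[ 0.57415535 -0.14948112  0.09      ]
[ 0.5775703  -0.21919632  0.09      ]
[ 0.51632486 -0.22081572  0.09      ]
[ 0.51222028 -0.1542302   0.09      ]
cl [ 0.5450677  -0.18593084  0.09      ]
-87.19565195331468 0.06979879723866811
-86.47254172234774 0.06671191433574183
4.384767929036267 0.062116878543832
1.514610665391946 0.06126684505806135
cheek [ 0.54398093 -0.18546354  0.103     ]
cap [ 0.5486824  -0.08897097  0.104     ]
near [ 0.44366624 -0.10974475  0.138     ]
far [ 0.64135349 -0.05639296  0.138     ]
plunger end [ 0.48331185 -0.18583247  0.055     ]
[0.59795033 0.39209975 0.013     ] [0.63781536 0.21667921 0.013     ]
near foot [ 0.43198534 -0.11388049  0.        ]
far foot [ 6.45206334e-01 -5.79815642e-02 -2.22044605e-16]
[[ 0.37742508 -0.9260338  -0.00342258]
 [-0.87443954 -0.35760837  0.32782884]
 [-0.30480453 -0.12073798 -0.94473093]] [0.00051842 0.03220623 0.16447394]
```

Emit:
apply_moves --targets '[{"tx": 0,"ty": 0,"tz": -0.1,"yaw": -0.07,"grip": 0},{"tx": 0,"ty": 0,"tz": -0.1,"yaw": -0.07,"grip": 0},{"tx": 0,"ty": 0,"tz": -0.1,"yaw": -0.07,"grip": 0},{"tx": 0,"ty": 0,"tz": -0.1,"yaw": -0.07,"grip": 0},{"tx": 0,"ty": 0,"tz": -0.1,"yaw": -0.07,"grip": 0}]'

```text
clock: 0.65
ee_pos: [0.2355, -0.5786, 0.2782]
orientation: [-0.0, 0.854, 0.519, -0.0]
contact_force: [-0.0, -0.5, -0.3]
grip_width: 0.0852
grasp_force: 0.0
```

Emit:
apply_moves --targets '[{"tx": 0,"ty": 0,"tz": 0,"yaw": -0.07,"grip": 0},{"tx": 0,"ty": 0,"tz": 0,"yaw": -0.07,"grip": 0},{"tx": 0,"ty": 0,"tz": 0,"yaw": -0.07,"grip": 0},{"tx": 0,"ty": 0,"tz": 0,"yaw": -0.053,"grip": 0},{"tx": 0,"ty": 0,"tz": 0,"yaw": 0,"grip": 0}]'

```text
clock: 1.15
ee_pos: [0.2354, -0.5787, 0.2777]
orientation: [-0.0, 0.692, 0.722, 0.0]
contact_force: [0.1, 0.5, 0.0]
grip_width: 0.0857
grasp_force: 0.0
```

Emit:
apply_moves --targets '[{"tx": 0.317,"ty": 0.223,"tz": 0,"yaw": 0,"grip": 0},{"tx": 0.317,"ty": 0.223,"tz": 0,"yaw": 0,"grip": 0},{"tx": 0.317,"ty": 0.223,"tz": 0,"yaw": 0,"grip": 0},{"tx": 0.317,"ty": 0.223,"tz": 0,"yaw": 0,"grip": 0},{"tx": 0.317,"ty": 0.223,"tz": 0,"yaw": 0,"grip": 0}]'

```text
clock: 1.65
ee_pos: [0.3411, -0.4144, 0.2782]
orientation: [0.0, 0.693, 0.721, -0.0]
contact_force: [1.5, 0.3, -0.5]
grip_width: 0.0856
grasp_force: 0.0
```

Emit:
apply_moves --targets '[{"tx": 0.317,"ty": 0.223,"tz": 0,"yaw": 0,"grip": 0},{"tx": 0.317,"ty": 0.223,"tz": 0,"yaw": 0,"grip": 0},{"tx": 0.317,"ty": 0.223,"tz": 0,"yaw": 0,"grip": 0},{"tx": 0.317,"ty": 0.223,"tz": 0,"yaw": 0,"grip": 0},{"tx": 0.317,"ty": 0.223,"tz": 0,"yaw": 0,"grip": 0}]'

```text
clock: 2.15
ee_pos: [0.4459, -0.2514, 0.2782]
orientation: [0.0, 0.693, 0.721, -0.0]
contact_force: [1.3, -0.1, -0.2]
grip_width: 0.0853
grasp_force: 0.0
```

Emit:
apply_moves --targets '[{"tx": 0.317,"ty": 0.223,"tz": 0,"yaw": 0,"grip": 0},{"tx": 0.317,"ty": 0.223,"tz": 0,"yaw": 0,"grip": 0},{"tx": 0.317,"ty": 0.223,"tz": 0,"yaw": 0,"grip": 0},{"tx": 0.317,"ty": 0.223,"tz": 0,"yaw": 0,"grip": 0},{"tx": 0.317,"ty": 0.223,"tz": 0,"yaw": 0,"grip": 0}]'

```text
clock: 2.65
ee_pos: [0.5506, -0.0884, 0.2781]
orientation: [0.0, 0.693, 0.721, -0.0]
contact_force: [-0.6, -0.5, 0.7]
grip_width: 0.0856
grasp_force: 0.0
```

```bash
python3 - <<'E'
from h import *
c=cap('wrist','wrist1'); print(manip.get_obs()['ee_pos'])
for X in((.549,-.089,.104),(.545,-.186,.108),(.5465,-.151,.09)): print(w2px(c,X))
E
```

```text
[ 0.55456915 -0.07950234  0.27884618]
[319.17804532 216.44585597]
[310.75289805 320.34180033]
[313.99481995 277.21380176]
```

View pics/wrist1.png

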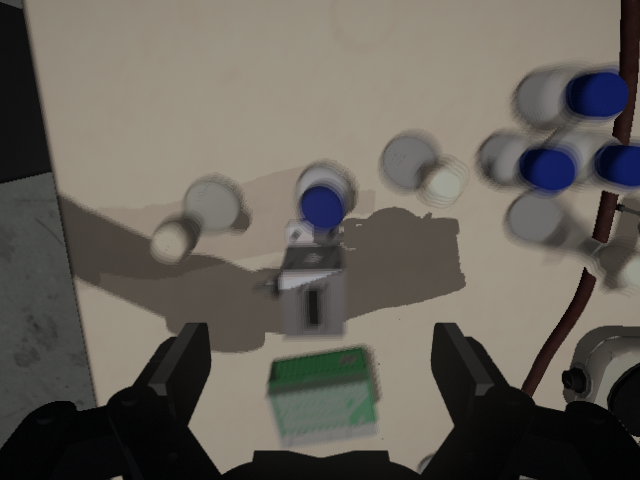

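The bottle's cap is near (322, 205) and the clamp at (313, 290), but the picture is blurred by motion, so I'll shoot again at rest and locate by colour.

```bash
python3 - <<'E'
from h import *
cap('wrist','j'); c=cap('wrist','wrist2'); print(manip.get_obs()['ee_pos'])
im=c['img'][150:260,270:380].astype(int); m=((im[...,2]>im[...,0]+50)).astype(np.uint8)
n,l,s,ce=cv2.connectedComponentsWithStats(m); k=1+np.argmax(s[1:,4]); print(s[k],ce[k]+[270,150])
ys,xs=np.where(l==k); (cc,r)=cv2.minEnclosingCircle(np.stack([xs,ys],1).astype(np.float32)); print(cc,r)
# top of the cap = far edge in view; centroid at mid of cap
print(px2w(c,*(ce[k]+[270,150]),.098))
a=cv2.resize(cv2.cvtColor(c['img'],cv2.COLOR_RGB2BGR)[140:350,250:390],None,fx=2.8,fy=2.8,interpolation=cv2.INTER_CUBIC); cv2.imwrite('pics/crop2.png',a); print(a.shape)
E
```

```text
[ 0.55116383 -0.08610165  0.27827018]
[  25   54   40   36 1105] [314.53393665 221.04253394]
(44.318180084228516, 73.13636016845703) 20.269466400146484
[ 0.54818875 -0.08801332  0.098     ]
(588, 392, 3)
```

View pics/crop2.png

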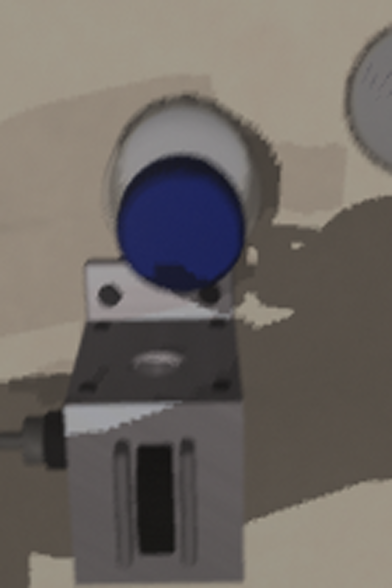

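Sharp crop: cap centre about (181,222), front top edge (65,405)–(243,401), back top edge (76,584)–(243,582), bore mouth (157,362) and wheel centre (155,500).

```bash
cat >> h.py <<'E'
def plan(x,y,z,deg=None,ee=None,quat=None):
    o=manip.get_obs(); p=o['ee_pos'] if ee is None else np.array(ee); q=o['orientation']
    a=2*np.arctan2(q[2],q[1]); d=np.array([x,y,z])-p
    tx=np.array([np.cos(a),np.sin(a)]);ty=np.array([np.sin(a),-np.cos(a)])
    print('ang',np.degrees(a),'tx %.3f ty %.3f tz %.3f (dm)'%(10*d[:2]@tx,10*d[:2]@ty,-10*d[2]), 'yaw',0 if deg is None else -np.radians(deg-np.degrees(a))/2)
E
python3 - <<'E'
from h import *
c=load('wrist2'); F=lambda x,y,z:px2w(c,250+x/2.8,140+y/2.8,z)
fl,fr,bl,br=F(65,405,.09),F(243,401,.09),F(76,584,.09),F(243,582,.09)
print(fl,fr,bl,br); print('mean',(fl+fr+bl+br)/4,'mouth',F(157,362,.055),'front mid',(fl+fr)/2)
ang=lambda d:np.degrees(np.arctan2(d[1],d[0]))
print(ang(bl-fl),ang(br-fr),ang(fr-fl),ang(br-bl)); print('wheel',F(155,498,.108)); print('cap',F(181,232,.104))
plan(.5482,-.088,.087,92.5)
E
```

```text
[ 0.51239754 -0.15338297  0.09      ] [ 0.57153842 -0.1491418   0.09      ] [ 0.51693605 -0.22255055  0.09      ] [ 0.57589108 -0.21899415  0.09      ]
mean [ 0.54419077 -0.18601736  0.09      ] mouth [ 0.54188343 -0.15095033  0.055     ] front mid [ 0.54196798 -0.15126238  0.09      ]
-86.24585387615559 -86.43437529135068 4.10183340450923 3.4521242607611913
wheel [ 0.54382342 -0.17676464  0.108     ]
cap [ 0.54834162 -0.08794914  0.104     ]
ang 92.60176837945406 tx -0.018 ty -0.030 tz 1.913 (dm) yaw 0.0008880966479461253
```

Emit:
apply_moves --targets '[{"tx": -0.01,"ty": -0.03,"tz": 0.4,"yaw": 0,"grip": 0},{"tx": 0,"ty": 0,"tz": 0.4,"yaw": 0,"grip": 0},{"tx": 0,"ty": 0,"tz": 0.4,"yaw": 0,"grip": 0},{"tx": 0,"ty": 0,"tz": 0.4,"yaw": 0,"grip": 0},{"tx": 0,"ty": 0,"tz": 0.3,"yaw": 0,"grip": 0}]'

```text
clock: 3.3
ee_pos: [0.5453, -0.0929, 0.0859]
orientation: [-0.001, 0.694, 0.72, -0.002]
contact_force: [0.3, 0.2, 0.5]
grip_width: 0.0852
grasp_force: 0.0
```

Emit:
apply_moves --targets '[{"tx": 0,"ty": 0,"tz": 0,"yaw": 0,"grip": 1},{"tx": 0,"ty": 0,"tz": 0,"yaw": 0,"grip": 1},{"tx": 0,"ty": 0,"tz": 0,"yaw": 0,"grip": 1},{"tx": 0,"ty": 0,"tz": 0,"yaw": 0,"grip": 1},{"tx": 0,"ty": 0,"tz": 0,"yaw": 0,"grip": 1}]' --grip_force 30

```text
clock: 3.8
ee_pos: [0.5486, -0.0912, 0.0902]
orientation: [0.002, 0.692, 0.722, 0.001]
contact_force: [-0.4, 0.1, 6.3]
grip_width: 0.0373
grasp_force: 30.1
```

Emit:
apply_moves --targets '[{"tx": 0,"ty": 0,"tz": 0,"yaw": 0,"grip": 1},{"tx": 0,"ty": 0,"tz": 0,"yaw": 0,"grip": 1},{"tx": 0,"ty": 0,"tz": 0,"yaw": 0,"grip": 1},{"tx": 0,"ty": 0,"tz": 0,"yaw": 0,"grip": 1},{"tx": 0,"ty": 0,"tz": 0,"yaw": 0,"grip": 1}]'

```text
clock: 4.3
ee_pos: [0.5486, -0.0912, 0.0902]
orientation: [0.002, 0.692, 0.722, 0.001]
contact_force: [-0.6, -1.2, 7.5]
grip_width: 0.0372
grasp_force: 30.1
```

Emit:
apply_moves --targets '[{"tx": 0,"ty": 0,"tz": -0.2,"yaw": 0,"grip": 1},{"tx": 0,"ty": 0,"tz": -0.3,"yaw": 0,"grip": 1},{"tx": 0.2,"ty": 0,"tz": 0,"yaw": 0,"grip": 1},{"tx": 0.3,"ty": 0,"tz": 0,"yaw": 0,"grip": 1},{"tx": 0.3,"ty": 0,"tz": 0,"yaw": 0,"grip": 1}]'

```text
clock: 4.8
ee_pos: [0.544, -0.0108, 0.1392]
orientation: [0.001, 0.693, 0.721, 0.0]
contact_force: [-0.5, -0.4, -1.9]
grip_width: 0.0375
grasp_force: 30.7
```

Emit:
apply_moves --targets '[{"tx": 0.3,"ty": 0,"tz": 0,"yaw": 0,"grip": 1},{"tx": 0.3,"ty": 0,"tz": 0,"yaw": 0,"grip": 1},{"tx": 0.2,"ty": 0.1,"tz": 0,"yaw": 0,"grip": 1},{"tx": 0,"ty": 0.3,"tz": 0,"yaw": 0,"grip": 1},{"tx": 0,"ty": 0.3,"tz": 0,"yaw": 0,"grip": 1}]'

```text
clock: 5.3
ee_pos: [0.6108, 0.0732, 0.1393]
orientation: [0.0, 0.691, 0.723, 0.0]
contact_force: [0.2, 0.4, -0.2]
grip_width: 0.0373
grasp_force: 30.7
```

Emit:
apply_moves --targets '[{"tx": 0,"ty": 0.3,"tz": 0,"yaw": 0,"grip": 1},{"tx": 0,"ty": 0.2,"tz": 0,"yaw": 0,"grip": 1},{"tx": 0,"ty": 0,"tz": 0,"yaw": 0,"grip": 1},{"tx": 0,"ty": 0,"tz": 0,"yaw": 0,"grip": 1},{"tx": 0,"ty": 0,"tz": 0.2,"yaw": 0,"grip": 1}]'

```text
clock: 5.8
ee_pos: [0.6611, 0.0747, 0.1208]
orientation: [0.001, 0.692, 0.722, 0.002]
contact_force: [0.6, -0.4, -1.0]
grip_width: 0.0374
grasp_force: 30.8
```

Emit:
apply_moves --targets '[{"tx": 0,"ty": 0,"tz": 0.12,"yaw": 0,"grip": 1},{"tx": 0,"ty": 0,"tz": 0.08,"yaw": 0,"grip": 1},{"tx": 0,"ty": 0,"tz": 0.05,"yaw": 0,"grip": 1},{"tx": 0,"ty": 0,"tz": 0,"yaw": 0,"grip": 1},{"tx": 0,"ty": 0,"tz": 0,"yaw": 0,"grip": 1}]'

```text
clock: 6.3
ee_pos: [0.6605, 0.0742, 0.0936]
orientation: [0.0, 0.692, 0.722, 0.0]
contact_force: [0.6, -0.3, -0.7]
grip_width: 0.0375
grasp_force: 30.8
```

Emit:
apply_moves --targets '[{"tx": 0,"ty": 0,"tz": 0.02,"yaw": 0,"grip": 1},{"tx": 0,"ty": 0,"tz": 0.01,"yaw": 0,"grip": 1},{"tx": 0,"ty": 0,"tz": 0.01,"yaw": 0,"grip": 1},{"tx": 0,"ty": 0,"tz": 0,"yaw": 0,"grip": 1},{"tx": 0,"ty": 0,"tz": 0,"yaw": 0,"grip": 1}]'

```text
clock: 6.8
ee_pos: [0.6608, 0.0742, 0.0902]
orientation: [0.001, 0.692, 0.722, 0.001]
contact_force: [-1.7, -1.0, 6.0]
grip_width: 0.0374
grasp_force: 31.3
```

Emit:
apply_moves --targets '[{"tx": 0,"ty": 0,"tz": 0,"yaw": 0,"grip": 0},{"tx": 0,"ty": 0,"tz": 0,"yaw": 0,"grip": 0},{"tx": 0,"ty": 0,"tz": 0,"yaw": 0,"grip": 0},{"tx": 0,"ty": 0,"tz": 0,"yaw": 0,"grip": 0},{"tx": 0,"ty": 0,"tz": -0.1,"yaw": 0,"grip": 0}]'

```text
clock: 7.3
ee_pos: [0.659, 0.0737, 0.098]
orientation: [-0.001, 0.692, 0.722, -0.001]
contact_force: [1.0, 0.1, 0.8]
grip_width: 0.0853
grasp_force: 0.0
```

Emit:
apply_moves --targets '[{"tx": 0,"ty": 0,"tz": -0.3,"yaw": 0,"grip": 0},{"tx": 0,"ty": 0,"tz": -0.4,"yaw": 0,"grip": 0},{"tx": 0,"ty": 0,"tz": -0.4,"yaw": 0,"grip": 0},{"tx": 0.3,"ty": -0.27,"tz": 0,"yaw": 0,"grip": 0},{"tx": 0.3,"ty": -0.27,"tz": 0,"yaw": 0,"grip": 0}]'

```text
clock: 7.8
ee_pos: [0.6048, 0.1317, 0.2115]
orientation: [0.001, 0.693, 0.721, 0.002]
contact_force: [-0.6, 1.8, -0.1]
grip_width: 0.0855
grasp_force: 0.0
```

Emit:
apply_moves --targets '[{"tx": 0.3,"ty": -0.27,"tz": 0,"yaw": 0,"grip": 0},{"tx": 0.3,"ty": -0.27,"tz": 0,"yaw": 0,"grip": 0},{"tx": 0.3,"ty": -0.27,"tz": 0,"yaw": 0,"grip": 0},{"tx": 0.3,"ty": -0.27,"tz": 0,"yaw": 0,"grip": 0},{"tx": 0.3,"ty": -0.27,"tz": 0,"yaw": 0,"grip": 0}]'

```text
clock: 8.3
ee_pos: [0.4616, 0.2772, 0.21]
orientation: [0.0, 0.692, 0.722, 0.001]
contact_force: [-0.3, 0.4, -0.5]
grip_width: 0.0856
grasp_force: 0.0
```

Emit:
apply_moves --targets '[{"tx": 0.3,"ty": -0.27,"tz": 0,"yaw": 0.06,"grip": 0},{"tx": 0,"ty": 0,"tz": 0,"yaw": 0,"grip": 0},{"tx": 0,"ty": 0,"tz": 0,"yaw": 0,"grip": 0},{"tx": 0,"ty": 0,"tz": 0,"yaw": 0,"grip": 0},{"tx": 0,"ty": 0,"tz": 0,"yaw": 0,"grip": 0}]'

```text
clock: 8.8
ee_pos: [0.4356, 0.3034, 0.2092]
orientation: [0.0, 0.735, 0.678, -0.0]
contact_force: [-0.1, -0.0, -0.7]
grip_width: 0.0856
grasp_force: 0.0
```

```bash
python3 - <<'E'
from h import *
c=cap('wrist','wrist3'); print(manip.get_obs()['ee_pos'])
a=cv2.cvtColor(c['img'],cv2.COLOR_RGB2BGR)
for X in((.433,.313,.013),(.4188,.1775,.013)): print(w2px(c,X))
t=cap('top','top1')
E
```

```text
[0.4354588  0.30350058 0.20915663]
[317.22667338 199.03886956]
[314.33583873 332.96263095]
```

View pics/wrist3.png

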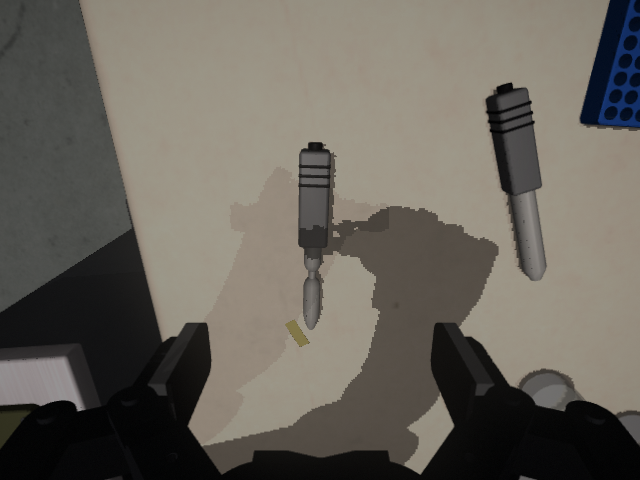

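The grooved probe's handle spans (316,150) to (313,247), with the stem tip at (312,328). It lies nearly in line with the image axis.

```bash
python3 - <<'E'
from h import *
c=load('wrist3')
b,f,t=px2w(c,316,150,.026),px2w(c,313.5,247,.026),px2w(c,311.5,328,.013)
print(b,f,t,np.linalg.norm(f-b)); d=(t-b)[:2]; print(np.linalg.norm(d)); d/=np.linalg.norm(d); print(np.degrees(np.arctan2(d[1],d[0])))
g=t[:2]-.1325*d; print('grip',g, (b+f)/2)
d2=(f-b)[:2]; ang=np.degrees(np.arctan2(d[1],d[0])); plan(g[0],g[1],.019,ang+180)
E
```

```text
[0.43572706 0.35663891 0.026     ] [0.4264366  0.27294216 0.026     ] [0.41647312 0.18338157 0.013     ] 0.08421080499578643
0.1743238980332643
-96.34121409837951
grip [0.43110764 0.3150709 ] [0.43108183 0.31479053 0.026     ]
ang 85.39957518669583 tx 0.110 ty -0.051 tz 1.901 (dm) yaw 0.015191252304001408
```

Emit:
apply_moves --targets '[{"tx": 0.11,"ty": -0.05,"tz": 0.4,"yaw": 0.016,"grip": 0},{"tx": 0,"ty": 0,"tz": 0.4,"yaw": 0,"grip": 0},{"tx": 0,"ty": 0,"tz": 0.4,"yaw": 0,"grip": 0},{"tx": 0,"ty": 0,"tz": 0.4,"yaw": 0,"grip": 0},{"tx": 0,"ty": 0,"tz": 0.2,"yaw": 0,"grip": 0}]'

```text
clock: 9.4
ee_pos: [0.4295, 0.3145, 0.0261]
orientation: [0.0, 0.745, 0.667, -0.002]
contact_force: [-0.3, -0.4, 0.1]
grip_width: 0.0856
grasp_force: 0.0
```

Emit:
apply_moves --targets '[{"tx": 0,"ty": 0,"tz": 0.1,"yaw": 0,"grip": 0},{"tx": 0,"ty": 0,"tz": 0,"yaw": 0,"grip": 0},{"tx": 0,"ty": 0,"tz": 0,"yaw": 0,"grip": 1},{"tx": 0,"ty": 0,"tz": 0,"yaw": 0,"grip": 1},{"tx": 0,"ty": 0,"tz": 0,"yaw": 0,"grip": 1}]' --grip_force 60

```text
clock: 9.9
ee_pos: [0.431, 0.3166, 0.0203]
orientation: [0.0, 0.745, 0.667, 0.001]
contact_force: [-0.8, 0.4, -0.5]
grip_width: 0.0439
grasp_force: 0.0
```

Emit:
apply_moves --targets '[{"tx": 0,"ty": 0,"tz": 0,"yaw": 0,"grip": 1},{"tx": 0,"ty": 0,"tz": 0,"yaw": 0,"grip": 1},{"tx": 0,"ty": 0,"tz": 0,"yaw": 0,"grip": 1},{"tx": 0,"ty": 0,"tz": 0,"yaw": 0,"grip": 1},{"tx": 0,"ty": 0,"tz": 0,"yaw": 0,"grip": 1}]'

```text
clock: 10.4
ee_pos: [0.4307, 0.3164, 0.0203]
orientation: [0.0, 0.745, 0.667, 0.001]
contact_force: [0.5, -0.6, 7.7]
grip_width: 0.0227
grasp_force: 58.5
```

```bash
python3 - <<'E'
from h import *
o=manip.get_obs(); print(o['clock'],o['ee_pos'],o['grip_width'],o['contact_force']); plan(0.5420-.0642*.08+0,-.151+.0978*1,.15,93.8)
E
```

```text
10.4 [0.43071524 0.31637877 0.02026112] 0.022724885266489744 [ 0.46498618 -0.56632872  7.746781  ]
ang 83.69463813617348 tx -3.557 ty 1.461 tz -1.297 (dm) yaw -0.08818591831462179
```

Emit:
apply_moves --targets '[{"tx": 0,"ty": 0,"tz": -0.1,"yaw": 0,"grip": 1},{"tx": 0,"ty": 0,"tz": -0.2,"yaw": 0,"grip": 1},{"tx": 0,"ty": 0,"tz": -0.12,"yaw": -0.044,"grip": 1},{"tx": 0,"ty": 0,"tz": 0,"yaw": -0.044,"grip": 1},{"tx": -0.3,"ty": 0.08,"tz": 0,"yaw": 0,"grip": 1}]'

```text
clock: 10.9
ee_pos: [0.4392, 0.2929, 0.0626]
orientation: [-0.002, 0.68, 0.733, 0.003]
contact_force: [0.6, -0.6, -2.5]
grip_width: 0.0227
grasp_force: 59.1
```

Emit:
apply_moves --targets '[{"tx": -0.3,"ty": 0.08,"tz": 0,"yaw": 0,"grip": 1},{"tx": -0.3,"ty": 0.08,"tz": 0,"yaw": 0,"grip": 1},{"tx": -0.3,"ty": 0.08,"tz": 0,"yaw": 0,"grip": 1},{"tx": -0.3,"ty": 0.08,"tz": 0,"yaw": 0,"grip": 1},{"tx": -0.3,"ty": 0.08,"tz": 0,"yaw": 0,"grip": 1}]'

```text
clock: 11.4
ee_pos: [0.4903, 0.1384, 0.0617]
orientation: [0.0, 0.683, 0.73, -0.0]
contact_force: [-0.8, 0.5, -2.1]
grip_width: 0.0225
grasp_force: 59.1
```

Emit:
apply_moves --targets '[{"tx": -0.3,"ty": 0.08,"tz": 0,"yaw": 0,"grip": 1},{"tx": -0.3,"ty": 0.08,"tz": 0,"yaw": 0,"grip": 1},{"tx": -0.3,"ty": 0.08,"tz": 0,"yaw": 0,"grip": 1},{"tx": -0.2,"ty": 0.08,"tz": 0,"yaw": 0,"grip": 1},{"tx": -0.1,"ty": 0,"tz": 0,"yaw": 0,"grip": 1}]'

```text
clock: 11.9
ee_pos: [0.5309, 0.0189, 0.0615]
orientation: [0.001, 0.685, 0.729, -0.0]
contact_force: [-0.9, 0.9, -2.2]
grip_width: 0.0228
grasp_force: 59.1
```

Emit:
apply_moves --targets '[{"tx": 0,"ty": 0,"tz": 0,"yaw": 0,"grip": 1},{"tx": 0,"ty": 0,"tz": 0,"yaw": 0,"grip": 1},{"tx": 0,"ty": 0,"tz": 0,"yaw": 0,"grip": 1}]'

```text
clock: 12.2
ee_pos: [0.5294, 0.0243, 0.0614]
orientation: [-0.001, 0.682, 0.731, 0.0]
contact_force: [-0.6, -0.1, -1.7]
grip_width: 0.023
grasp_force: 59.1
```

```bash
python3 - <<'E'
from h import *
c=cap('wrist','wrist4'); s=cap('scene','scene4'); o=manip.get_obs(); print(o['ee_pos'],o['orientation'],o['grip_width']); plan(.5306,.0224,.0623,93.8)
a=cv2.resize(cv2.cvtColor(c['img'],cv2.COLOR_RGB2BGR)[130:430,230:410],None,fx=2,fy=2,interpolation=cv2.INTER_CUBIC)
u,v=w2px(s,(.54,-.1,.055)).astype(int); print(u,v)
x0,y0=u-80,v-60
b=cv2.resize(cv2.cvtColor(s['img'],cv2.COLOR_RGB2BGR)[y0:y0+150,x0:x0+110],None,fx=4,fy=4,interpolation=cv2.INTER_CUBIC)
o=np.zeros((600,800,3),np.uint8); o[:,:360]=a; o[:,360:]=b[:,:440]; cv2.imwrite('pics/crop4.png',o)
E
```

```text
[0.52951638 0.02377807 0.06131396] [-3.10335538e-04  6.82436955e-01  7.30944350e-01  2.49067260e-04] 0.022728331823034784
ang 93.93125134210958 tx -0.014 ty 0.010 tz -0.010 (dm) yaw 0.001145384033736814
371 244
```

View pics/crop4.png

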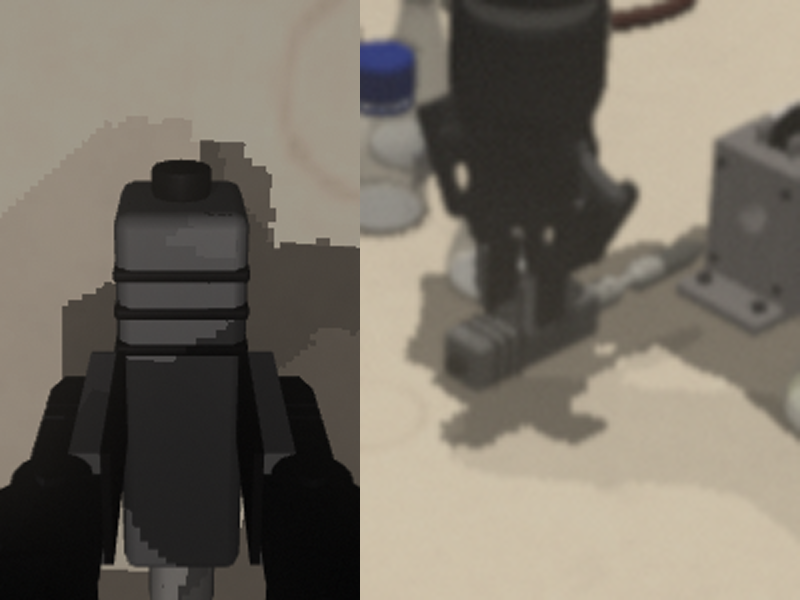

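Left half: the handle is held squarely between the pads. Right half (scene): mouth near (752,218), stem tip near (705,240) in shadow, handle back end near (470,365). I'll compare these with predicted pixels.

```bash
python3 - <<'E'
from h import *
s=load('scene4'); w=load('wrist4')
d=np.array([.0663,-.9978,0]); g=np.array([.5295,.0238,.0614-.0073])+.0013*d
C=lambda X:(w2px(s,X)-[291,184])*4+[360,0]
for n,k in(('back',-.0425),('front',.0425),('groove',.0725),('tip',.1325)): print(n,C(g+k*d), (w2px(w,g+k*d)-[230,130])*2)
print('mouth',C((.542,-.151,.055)))
i=s['img'].astype(float).mean(2)
# brighten crop around the tip
t=w2px(s,g+.1325*d).astype(int); a=cv2.cvtColor(s['img'],cv2.COLOR_RGB2BGR)[t[1]-35:t[1]+40,t[0]-70:t[0]+30]
a=np.clip(a.astype(float)*1.8,0,255).astype(np.uint8); cv2.imwrite('pics/crop5.png',cv2.resize(a,None,fx=8,fy=8,interpolation=cv2.INTER_CUBIC)); print(t, (w2px(s,g+.1325*d)-t+[70,35])*8,(w2px(s,(.542,-.151,.055))-t+[70,35])*8,(w2px(s,g+.06*d)-t+[70,35])*8)
E
```

```text
back [456.32775477 359.12309028] [184.47232285 189.10005891]
front [579.27341285 297.94807977] [182.97318334 533.21145271]
groove [620.35640955 277.51504791] [182.54494659 630.92448505]
tip [699.21585889 238.30607065] [181.80690556 798.71119368]
mouth [750.18162908 210.37245691]
[375 243] [566.43171777 284.61214131] [668.36325815 228.74491383] [374.75465959 379.91843351]
```

View pics/crop5.png

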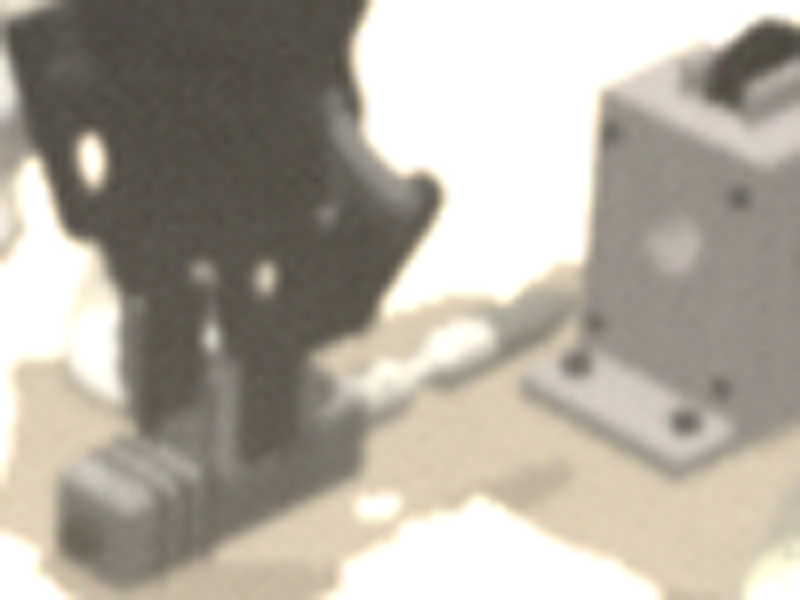

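Tip and mouth agree with the prediction to about 1–2 mm, which is within the taper's capture. I'll start the insertion gently.

Emit:
apply_moves --targets '[{"tx": -0.1,"ty": 0.01,"tz": -0.005,"yaw": 0,"grip": 1},{"tx": -0.1,"ty": 0,"tz": 0,"yaw": 0,"grip": 1},{"tx": -0.1,"ty": 0,"tz": 0,"yaw": 0,"grip": 1},{"tx": -0.08,"ty": 0,"tz": 0,"yaw": 0,"grip": 1},{"tx": -0.05,"ty": 0,"tz": 0,"yaw": 0,"grip": 1}]'

```text
clock: 12.8
ee_pos: [0.5336, -0.0226, 0.0616]
orientation: [0.0, 0.684, 0.729, -0.0]
contact_force: [-0.7, 0.4, -1.5]
grip_width: 0.0227
grasp_force: 59.1
```

Emit:
apply_moves --targets '[{"tx": -0.04,"ty": 0,"tz": 0,"yaw": 0,"grip": 1},{"tx": -0.04,"ty": 0,"tz": 0,"yaw": 0,"grip": 1},{"tx": -0.04,"ty": 0,"tz": 0,"yaw": 0,"grip": 1},{"tx": -0.04,"ty": 0,"tz": 0,"yaw": 0,"grip": 1},{"tx": 0,"ty": 0,"tz": 0,"yaw": 0,"grip": 1}]'

```text
clock: 13.3
ee_pos: [0.5347, -0.0376, 0.0617]
orientation: [0.0, 0.684, 0.73, -0.0]
contact_force: [-0.0, 0.1, -2.1]
grip_width: 0.0225
grasp_force: 59.2
```

```bash
python3 - <<'E'
from h import *
o=manip.get_obs(); print(o['clock'],o['ee_pos'],o['contact_force'],o['ft_torque']); 
m=np.array([.542,-.151]);d=np.array([.0663,-.9978]); r=m-o['ee_pos'][:2]; print('before mouth',r@d,'lat',r@np.array([.9978,.0663]))
E
```

```text
13.3 [ 0.53474694 -0.03756205  0.06166051] [-0.02568465  0.06519482 -2.14148328] [ 0.0124508  -0.01315859 -0.00779269]
before mouth 0.11366926217920861 lat -0.0002838325993807381
```

Emit:
apply_moves --targets '[{"tx": -0.05,"ty": 0,"tz": 0,"yaw": 0,"grip": 1},{"tx": -0.05,"ty": 0,"tz": 0,"yaw": 0,"grip": 1},{"tx": -0.05,"ty": 0,"tz": 0,"yaw": 0,"grip": 1},{"tx": -0.05,"ty": 0,"tz": 0,"yaw": 0,"grip": 1},{"tx": -0.05,"ty": 0,"tz": 0,"yaw": 0,"grip": 1}]'

```text
clock: 13.8
ee_pos: [0.537, -0.0603, 0.0619]
orientation: [-0.0, 0.683, 0.731, 0.001]
contact_force: [1.1, 6.4, -0.6]
grip_width: 0.0228
grasp_force: 59.3
```

```bash
python3 - <<'E'
from h import *
o=manip.get_obs(); print(o['clock'],o['ee_pos'],o['contact_force'],o['ft_torque']); 
m=np.array([.542,-.151]);d=np.array([.0663,-.9978]); r=m-o['ee_pos'][:2]; print('before mouth',r@d,'lat',r@np.array([.9978,.0663]))
E
```

```text
13.8 [ 0.53702909 -0.0602798   0.06189984] [ 1.05143159  6.43381434 -0.64416102] [ 1.29337051 -0.12733091  0.10739189]
before mouth 0.09085018245276621 lat -0.001054776362074945
```

Emit:
apply_moves --targets '[{"tx": -0.05,"ty": 0,"tz": 0,"yaw": 0,"grip": 1},{"tx": -0.05,"ty": 0,"tz": 0,"yaw": 0,"grip": 1},{"tx": -0.05,"ty": 0,"tz": 0,"yaw": 0,"grip": 1},{"tx": -0.05,"ty": 0,"tz": 0,"yaw": 0,"grip": 1},{"tx": -0.05,"ty": 0,"tz": 0,"yaw": 0,"grip": 1}]'

```text
clock: 14.3
ee_pos: [0.5386, -0.0871, 0.0618]
orientation: [0.0, 0.683, 0.73, 0.0]
contact_force: [2.4, 3.9, -0.7]
grip_width: 0.023
grasp_force: 59.3
```

```bash
cat > st.py <<'E'
from h import *
o=manip.get_obs(); print(o['clock'],o['ee_pos'],o['contact_force'],o['ft_torque']); 
m=np.array([.542,-.151]);d=np.array([.0663,-.9978]); r=m-o['ee_pos'][:2]; print('before mouth',r@d,'lat',r@np.array([.9978,.0663]))
E
python3 st.py
```

```text
14.3 [ 0.53857128 -0.08706465  0.06179226] [ 2.39176328  3.90724592 -0.66725445] [ 0.92265782 -0.43401077  0.19107529]
before mouth 0.06402201564571691 lat -0.000817740351832406
```

20 mm remain to the face.

Emit:
apply_moves --targets '[{"tx": -0.05,"ty": 0,"tz": 0,"yaw": 0,"grip": 1},{"tx": -0.05,"ty": 0,"tz": 0,"yaw": 0,"grip": 1},{"tx": -0.04,"ty": 0,"tz": 0,"yaw": 0,"grip": 1},{"tx": -0.03,"ty": 0,"tz": 0,"yaw": 0,"grip": 1},{"tx": 0,"ty": 0,"tz": 0,"yaw": 0,"grip": 1}]'

```text
clock: 14.8
ee_pos: [0.5389, -0.1053, 0.0616]
orientation: [0.0, 0.684, 0.73, -0.001]
contact_force: [2.6, -1.2, -2.1]
grip_width: 0.0227
grasp_force: 59.2
```

```bash
python3 st.py
```

```text
14.8 [ 0.53892483 -0.10526619  0.0615751 ] [ 2.56053059 -1.1634773  -2.06817899] [-0.18607246 -0.62376299  0.20122457]
before mouth 0.045837076010980644 lat 3.6256626778235995e-05
```

Emit:
apply_moves --targets '[{"tx": -0.02,"ty": 0,"tz": 0,"yaw": 0,"grip": 1},{"tx": -0.02,"ty": 0,"tz": 0,"yaw": 0,"grip": 1},{"tx": 0,"ty": 0,"tz": 0,"yaw": 0,"grip": 1}]'

```text
clock: 15.1
ee_pos: [0.5391, -0.1055, 0.0616]
orientation: [-0.001, 0.683, 0.731, 0.001]
contact_force: [1.3, 4.9, -2.1]
grip_width: 0.0231
grasp_force: 59.2
```

```bash
python3 st.py
```

```text
15.1 [ 0.53907055 -0.105453    0.06162682] [ 1.27241657  4.9101849  -2.10476966] [ 1.03511012 -0.33725438  0.05688045]
before mouth 0.0456410171589783 lat -9.675739588709868e-05
```

Emit:
apply_moves --targets '[{"tx": -0.04,"ty": 0,"tz": 0,"yaw": 0,"grip": 1},{"tx": -0.04,"ty": 0,"tz": 0,"yaw": 0,"grip": 1},{"tx": 0,"ty": 0,"tz": 0,"yaw": 0,"grip": 1},{"tx": 0,"ty": 0,"tz": 0,"yaw": 0,"grip": 1}]'

```text
clock: 15.5
ee_pos: [0.5392, -0.1057, 0.0616]
orientation: [-0.005, 0.681, 0.732, 0.004]
contact_force: [-0.8, 17.7, -0.6]
grip_width: 0.0227
grasp_force: 59.3
```

```bash
python3 st.py; python3 - <<'E'
from h import *
c=cap('wrist','wrist6'); s=cap('scene','scene6'); t=cap('top','top6')
a=cv2.cvtColor(c['img'],cv2.COLOR_RGB2BGR)[130:430,200:440]; a=np.clip(a*1.5,0,255).astype(np.uint8)
a=cv2.resize(a,None,fx=1.5,fy=1.5)
u,v=w2px(s,(.54,-.14,.055)).astype(int)
b=np.clip(cv2.cvtColor(s['img'],cv2.COLOR_RGB2BGR)[v-50:v+50,u-45:u+28]*1.5,0,255).astype(np.uint8)
b=cv2.resize(b,None,fx=6,fy=6,interpolation=cv2.INTER_CUBIC)
o=np.zeros((600,800,3),np.uint8); o[:450,:360]=a; o[:600,360:360+438]=b; cv2.imwrite('pics/crop6.png',o)
E
```

```text
15.5 [ 0.53918066 -0.10570179  0.06160604] [-0.77675288 17.71004928 -0.56795423] [ 3.83566711  0.29790485 -0.10670841]
before mouth 0.04538547984607971 lat -0.0001901323287314918
```

View pics/crop6.png

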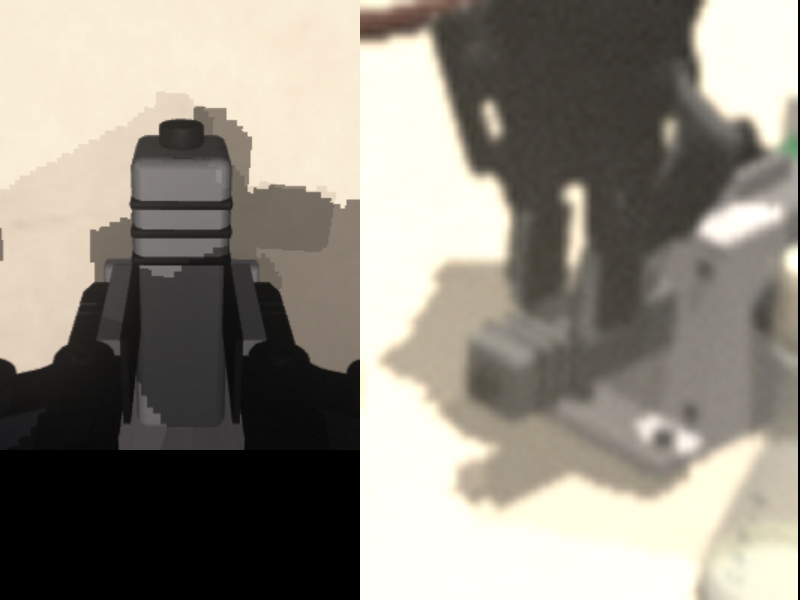

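The handle sits flush against the clamp's face, and the stop is firm at 17.7 N with no further travel. I'll relax the push, release and lift.

Emit:
apply_moves --targets '[{"tx": 0.06,"ty": 0,"tz": 0,"yaw": 0,"grip": 1},{"tx": 0.03,"ty": 0,"tz": 0,"yaw": 0,"grip": 1},{"tx": 0,"ty": 0,"tz": 0,"yaw": 0,"grip": 1}]'

```text
clock: 15.95
ee_pos: [0.5391, -0.1055, 0.0616]
orientation: [-0.001, 0.683, 0.73, 0.0]
contact_force: [0.5, 6.4, -1.5]
grip_width: 0.0228
grasp_force: 59.2
```

Emit:
apply_moves --targets '[{"tx": 0,"ty": 0,"tz": 0,"yaw": 0,"grip": 0},{"tx": 0,"ty": 0,"tz": 0,"yaw": 0,"grip": 0},{"tx": 0,"ty": 0,"tz": 0,"yaw": 0,"grip": 0},{"tx": 0,"ty": 0,"tz": 0,"yaw": 0,"grip": 0},{"tx": 0,"ty": 0,"tz": 0,"yaw": 0,"grip": 0}]'

```text
clock: 16.45
ee_pos: [0.5392, -0.1072, 0.0617]
orientation: [0.0, 0.684, 0.73, -0.0]
contact_force: [0.5, 0.0, -1.1]
grip_width: 0.0853
grasp_force: 0.0
```

Emit:
apply_moves --targets '[{"tx": 0,"ty": 0,"tz": -0.1,"yaw": 0,"grip": 0},{"tx": 0,"ty": 0,"tz": -0.3,"yaw": 0,"grip": 0},{"tx": 0,"ty": 0,"tz": -0.4,"yaw": 0,"grip": 0.2},{"tx": 0,"ty": 0,"tz": -0.2,"yaw": 0,"grip": 1},{"tx": 0,"ty": 0,"tz": 0,"yaw": 0,"grip": 1}]' --grip_force 40

```text
clock: 16.95
ee_pos: [0.5415, -0.1065, 0.1653]
orientation: [0.003, 0.683, 0.73, 0.002]
contact_force: [0.4, -0.2, -0.5]
grip_width: 0.0443
grasp_force: 0.0
```

Emit:
apply_moves --targets '[{"tx": 0,"ty": 0,"tz": 0,"yaw": 0,"grip": 1},{"tx": 0,"ty": 0,"tz": 0,"yaw": 0,"grip": 1},{"tx": 0,"ty": 0,"tz": 0,"yaw": 0,"grip": 1},{"tx": 0,"ty": 0,"tz": 0,"yaw": 0,"grip": 1},{"tx": 0,"ty": 0,"tz": 0,"yaw": 0,"grip": 1}]'

```text
clock: 17.45
ee_pos: [0.539, -0.1065, 0.1611]
orientation: [-0.0, 0.683, 0.73, -0.0]
contact_force: [0.1, -0.4, -0.0]
grip_width: -0.0001
grasp_force: 0.0
```

```bash
python3 st.py; python3 - <<'E'
from h import *
c=cap('wrist','wrist7'); s=cap('scene','scene7')
plan(.5443,-.186,.14,93.8)
a=cv2.cvtColor(c['img'],cv2.COLOR_RGB2BGR)[130:430,200:440]; a=np.clip(a*1.5,0,255).astype(np.uint8)
a=cv2.resize(a,None,fx=1.5,fy=1.5)
u,v=w2px(s,(.54,-.14,.055)).astype(int)
b=np.clip(cv2.cvtColor(s['img'],cv2.COLOR_RGB2BGR)[v-50:v+50,u-45:u+28]*1.5,0,255).astype(np.uint8)
b=cv2.resize(b,None,fx=6,fy=6,interpolation=cv2.INTER_CUBIC)
o=np.zeros((600,800,3),np.uint8); o[:450,:360]=a; o[:600,360:360+438]=b; cv2.imwrite('pics/crop7.png',o)
E
```

```text
17.45 [ 0.53904738 -0.10647268  0.16112889] [ 0.10242648 -0.42356187 -0.00460021] [-0.01268052  0.01323284 -0.0480953 ]
before mouth 0.04462512311102657 lat -6.037547251180266e-06
ang 93.78866688923199 tx -0.797 ty -0.002 tz 0.214 (dm) yaw -9.890004869747099e-05
```

View pics/crop7.png

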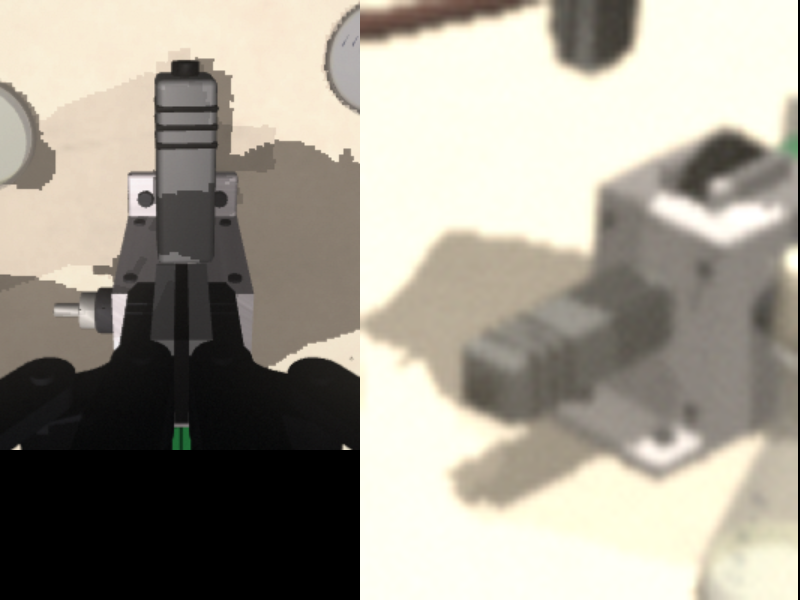

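The probe stays seated after release and the thumbwheel is in clear view. I'll go above it with shut fingertips, starting 8 mm on the mouth side.

Emit:
apply_moves --targets '[{"tx": -0.2,"ty": 0,"tz": 0,"yaw": 0,"grip": 1},{"tx": -0.3,"ty": 0,"tz": 0,"yaw": 0,"grip": 1},{"tx": -0.22,"ty": 0,"tz": 0,"yaw": 0,"grip": 1},{"tx": 0,"ty": 0,"tz": 0.2,"yaw": 0,"grip": 1},{"tx": 0,"ty": 0,"tz": 0.1,"yaw": 0,"grip": 1}]'

```text
clock: 18.05
ee_pos: [0.5433, -0.1793, 0.1305]
orientation: [-0.001, 0.684, 0.729, -0.001]
contact_force: [0.2, -0.3, -0.4]
grip_width: 0.0002
grasp_force: 0.0
```

Emit:
apply_moves --targets '[{"tx": 0,"ty": 0,"tz": 0.03,"yaw": 0,"grip": 1},{"tx": 0,"ty": 0,"tz": 0.03,"yaw": 0,"grip": 1},{"tx": 0,"ty": 0,"tz": 0.02,"yaw": 0,"grip": 1},{"tx": 0,"ty": 0,"tz": 0,"yaw": 0,"grip": 1}]'

```text
clock: 18.45
ee_pos: [0.5443, -0.178, 0.1239]
orientation: [0.0, 0.683, 0.73, 0.0]
contact_force: [0.6, 0.3, -0.3]
grip_width: -0.0002
grasp_force: 0.0
```

```bash
python3 st.py
```

```text
18.45 [ 0.54433868 -0.17800006  0.12393056] [ 0.56348821  0.34019618 -0.30883674] [-0.01179305  0.03350028  0.04171214]
before mouth -0.027095719090801173 lat -0.0005434331776918537
```

Emit:
apply_moves --targets '[{"tx": 0,"ty": 0,"tz": 0.01,"yaw": 0,"grip": 1},{"tx": 0,"ty": 0,"tz": 0.01,"yaw": 0,"grip": 1},{"tx": 0,"ty": 0,"tz": 0,"yaw": 0,"grip": 1}]'

```text
clock: 18.75
ee_pos: [0.5441, -0.1785, 0.1218]
orientation: [0.0, 0.683, 0.73, -0.0]
contact_force: [0.4, -0.9, -0.7]
grip_width: -0.0001
grasp_force: 0.0
```

Emit:
apply_moves --targets '[{"tx": 0,"ty": 0,"tz": 0.01,"yaw": 0,"grip": 1},{"tx": 0,"ty": 0,"tz": 0.01,"yaw": 0,"grip": 1},{"tx": 0,"ty": 0,"tz": 0,"yaw": 0,"grip": 1}]'

```text
clock: 19.05
ee_pos: [0.544, -0.1784, 0.1196]
orientation: [-0.0, 0.683, 0.73, -0.0]
contact_force: [0.1, 0.2, -0.1]
grip_width: -0.0004
grasp_force: 0.0
```

Emit:
apply_moves --targets '[{"tx": 0,"ty": 0,"tz": 0.01,"yaw": 0,"grip": 1},{"tx": 0,"ty": 0,"tz": 0,"yaw": 0,"grip": 1},{"tx": 0,"ty": 0,"tz": 0,"yaw": 0,"grip": 1}]'

```text
clock: 19.35
ee_pos: [0.5441, -0.1785, 0.1187]
orientation: [0.0, 0.683, 0.73, -0.0]
contact_force: [0.2, 0.1, -0.5]
grip_width: -0.0
grasp_force: 0.0
```

Emit:
apply_moves --targets '[{"tx": 0,"ty": 0,"tz": 0.01,"yaw": 0,"grip": 1},{"tx": 0,"ty": 0,"tz": 0,"yaw": 0,"grip": 1},{"tx": 0,"ty": 0,"tz": 0,"yaw": 0,"grip": 1}]'

```text
clock: 19.65
ee_pos: [0.5441, -0.1784, 0.1177]
orientation: [0.0, 0.683, 0.73, -0.0]
contact_force: [-0.8, 0.1, -0.7]
grip_width: -0.0002
grasp_force: 0.0
```

```bash
python3 st.py; python3 - <<'E'
from h import *
s=cap('scene','scene8'); w=cap('wrist','wrist8')
m=(s['img'].astype(int).sum(2))
o=manip.get_obs()
for n,X in(('tip',o['ee_pos']-[0,0,.017]),('wheeltop',(.5443,-.186,.108)),('mouth',(.542,-.151,.055))): print(n,w2px(s,X))
E
```

```text
19.65 [ 0.54409095 -0.17842541  0.11765608] [-0.79445094  0.08344739 -0.69228356] [-0.01429843  0.01073286  0.00891379]
before mouth -0.027503701634724726 lat -0.0002680408716379397
tip [398.62996245 214.0533733 ]
wheeltop [401.36078636 210.03343715]
mouth [388.54540727 236.59311423]
```

Emit:
apply_moves --targets '[{"tx": 0,"ty": 0,"tz": 0.01,"yaw": 0,"grip": 1},{"tx": 0,"ty": 0,"tz": 0.01,"yaw": 0,"grip": 1},{"tx": 0,"ty": 0,"tz": 0,"yaw": 0,"grip": 1}]'

```text
clock: 20.05
ee_pos: [0.544, -0.1784, 0.1155]
orientation: [-0.0, 0.683, 0.73, -0.0]
contact_force: [-0.1, -0.2, 0.0]
grip_width: -0.0002
grasp_force: 0.0
```

Emit:
apply_moves --targets '[{"tx": 0,"ty": 0,"tz": 0.01,"yaw": 0,"grip": 1},{"tx": 0,"ty": 0,"tz": 0.01,"yaw": 0,"grip": 1},{"tx": 0,"ty": 0,"tz": 0,"yaw": 0,"grip": 1}]'

```text
clock: 20.35
ee_pos: [0.544, -0.1784, 0.1135]
orientation: [-0.0, 0.683, 0.73, -0.0]
contact_force: [0.3, 0.3, -0.6]
grip_width: 0.0002
grasp_force: 0.0
```

```bash
python3 - <<'E'
from h import *
s=load('scene8')
g=s['img'].astype(int).sum(2)//3
print('cols',list(range(385,425,2)))
for r in range(192,232): print(r,' '.join('%3d'%x for x in g[r,385:425:2]))
E
```

```text
cols [385, 387, 389, 391, 393, 395, 397, 399, 401, 403, 405, 407, 409, 411, 413, 415, 417, 419, 421, 423]
192 181 180 180 179 162  55  53  46  38  34  37  36  59 111 155 173 173 154 145 117
193 180 181 180 180 157  56  50  55  42  36  37  46 110 157 176 179 177 174 170 158
194 180 181 181 179 144  56  47  59  44  35  37  69 153 176 180 180 182 181 180 177
195 180 180 180 181 139  58  48  61  46  37  38  87 173 179 179 181 182 182 182 176
196 179 179 181 181 133  59  48  61  48  38  40  94 178 180 179 180 182 182 181 166
197 179 180 181 180 124  57  50  62  45  38  37  98 179 179 180 181 181 181 170 162
198 181 180 181 180 115  57  52  63  43  37  37 101 180 180 181 182 179 175 163 158
199 180 180 180 178 108  58  49  61  45  39  39 114 179 181 181 181 171 164 159 158
200 180 181 181 178 105  56  51  60  42  37  38 126 180 182 180 178 164 159 159 159
201 181 179 181 180 111  57  51  63  42  38  38 128 181 180 179 167 161 156 159 155
202 180 180 180 181 124  60  54  60  42  38  38 131 182 178 174 159 159 159 156 144
203 180 180 180 181 149  65  56  64  41  37  46 141 180 164 160 158 15
[... 1665 characters left out ...]
  86  78  74  76  85  74  68
224  86  86 103 137 162 172 166 156 169 171 165 152 104  78  75  74  76  87  72  68
225  86  85  87 106 137 161 170 168 170 170 159 135  98  75  74  73  76  87  72  69
226  87  87  85  89 105 131 159 170 168 162 137 108  89  75  77  78  76  86  74  68
227  87  85  88  87  90  97 127 159 159 138 107  91  84  76  79  96 105 104  83  70
228  87  86  87  87  86  85  94 125 131 109  91  88  84  85 105 137 154 148 114  77
229  87  88  87  86  86  85  85  90 100  92  88  89  84 120 155 172 182 179 159 111
230  87  85  87  86  85  85  82  80  88  90  88  88  89 154 182 187 191 189 185 156
231  89  86  87  87  87  83  72  82  87  88  88  91  94 166 189 191 190 192 191 181
```

The fingertips still show about 2 px (about 4 mm) above the wheel in the scene image, so I'll keep going down gently.

Emit:
apply_moves --targets '[{"tx": 0,"ty": 0,"tz": 0.01,"yaw": 0,"grip": 1},{"tx": 0,"ty": 0,"tz": 0,"yaw": 0,"grip": 1}]'

```text
clock: 20.55
ee_pos: [0.544, -0.1784, 0.1126]
orientation: [-0.0, 0.683, 0.73, -0.0]
contact_force: [-0.3, 0.4, 0.4]
grip_width: -0.0003
grasp_force: 0.0
```

Emit:
apply_moves --targets '[{"tx": 0,"ty": 0,"tz": 0.01,"yaw": 0,"grip": 1},{"tx": 0,"ty": 0,"tz": 0,"yaw": 0,"grip": 1}]'

```text
clock: 20.75
ee_pos: [0.544, -0.1784, 0.1116]
orientation: [-0.0, 0.683, 0.73, -0.0]
contact_force: [0.2, 0.1, 1.2]
grip_width: 0.0002
grasp_force: 0.0
```

Emit:
apply_moves --targets '[{"tx": 0,"ty": 0,"tz": 0.01,"yaw": 0,"grip": 1},{"tx": 0,"ty": 0,"tz": 0,"yaw": 0,"grip": 1}]'

```text
clock: 20.95
ee_pos: [0.5441, -0.1784, 0.1106]
orientation: [-0.0, 0.683, 0.73, -0.0]
contact_force: [0.2, 0.3, -0.4]
grip_width: 0.0003
grasp_force: 0.0
```

```bash
python3 - <<'E'
from h import *
s=cap('scene','scene9')
g=s['img'].astype(int).sum(2)//3
for r in range(200,222): print(r,' '.join('%3d'%x for x in g[r,389:412]))
w=cap('wrist','wrist9'); o=manip.get_obs()
for dz in(0,.005,.017): print(w2px(w,o['ee_pos']-[0,0,dz]), w2px(s,o['ee_pos']-[0,0,dz]))
E
```

```text
200 181 181 178 163 103  57  57  50  50  60  58  56  42  38  39  38  38  56 111 167 181 183 182
201 179 180 179 162 102  57  55  50  49  58  59  52  43  37  40  38  37  64 119 167 182 182 181
202 179 180 180 161  98  56  59  49  51  61  59  50  41  38  36  38  39  71 130 171 182 180 179
203 181 182 180 161  99  59  58  49  54  65  61  52  41  39  37  37  38  76 136 172 180 175 164
204 180 180 180 162 103  62  59  50  54  66  63  49  42  39  40  37  40  79 142 173 180 167 142
205 181 181 180 167 115  72  57  48  56  67  61  46  40  39  36  38  43  90 155 177 177 160 125
206 182 181 181 170 134  85  58  51  59  66  62  47  40  38  39  38  54 105 164 180 175 153 120
207 181 182 181 177 153  96  59  51  63  69  66  48  40  40  40  48  83 134 171 181 174 147 114
208 181 181 180 180 162 107  65  55  65  70  67  49  40  42  53  84 127 161 177 182 174 143 113
209 180 180 181 180 168 128  92  67  68  70  68  56  46  47  70 117 153 176 182 182 172 140 110
210 181 182 181 181 175 156 128  89  70  68  67  59  52  48  65 106 142 166 175 179 170 134 101
211 182 179 177 173 162 147 126  92  65  59 
[... 479 characters left out ...]
  44  55  69  67  75  80  83  80  79  76  74  77 110
217  99  93  91  78  63  48  41  41  44  57  76  98 112  90  83  81  78  75  74  74  73  81 112
218 115  96  93  76  58  44  43  44  53  85 117 127 124  97  79  77  74  74  76  76  81  89 112
219 144 120 116  98  69  47  43  44  61  94 120 119 108  85  76  73  76  76  82  87  91  94 103
220 166 154 150 136 107  79  59  49  61  89 102  99  91  80  76  77  83  87  90  94  94  95  96
221 171 169 168 162 149 131 103  82  72  84  91  92  94  97  98  92  92  95  96  95  95  95  95
[321.76713843 322.632847  ] [399.05241204 209.96347215]
[321.73214572 316.68180229] [398.84906671 212.01663093]
[321.65559239 303.66506425] [398.36456323 216.91198379]
```

Emit:
apply_moves --targets '[{"tx": 0,"ty": 0,"tz": 0.01,"yaw": 0,"grip": 1},{"tx": 0,"ty": 0,"tz": 0.01,"yaw": 0,"grip": 1},{"tx": 0,"ty": 0,"tz": 0,"yaw": 0,"grip": 1}]'

```text
clock: 21.35
ee_pos: [0.544, -0.1784, 0.1085]
orientation: [-0.0, 0.683, 0.73, -0.0]
contact_force: [0.1, 0.1, -0.2]
grip_width: -0.0001
grasp_force: 0.0
```

Emit:
apply_moves --targets '[{"tx": 0,"ty": 0,"tz": 0.01,"yaw": 0,"grip": 1},{"tx": 0,"ty": 0,"tz": 0,"yaw": 0,"grip": 1}]'

```text
clock: 21.55
ee_pos: [0.544, -0.1784, 0.1076]
orientation: [-0.0, 0.683, 0.73, -0.0]
contact_force: [-0.7, -0.9, -0.6]
grip_width: -0.0004
grasp_force: 0.0
```

Emit:
apply_moves --targets '[{"tx": 0,"ty": 0,"tz": 0.01,"yaw": 0,"grip": 1},{"tx": 0,"ty": 0,"tz": 0,"yaw": 0,"grip": 1}]'

```text
clock: 21.75
ee_pos: [0.544, -0.1784, 0.1066]
orientation: [-0.0, 0.683, 0.73, -0.0]
contact_force: [0.6, -0.1, -0.3]
grip_width: 0.0001
grasp_force: 0.0
```

Emit:
apply_moves --targets '[{"tx": 0,"ty": 0,"tz": 0.01,"yaw": 0,"grip": 1},{"tx": 0,"ty": 0,"tz": 0.01,"yaw": 0,"grip": 1},{"tx": 0,"ty": 0,"tz": 0,"yaw": 0,"grip": 1}]'

```text
clock: 22.05
ee_pos: [0.5442, -0.1785, 0.105]
orientation: [0.0, 0.683, 0.73, -0.0]
contact_force: [-0.3, 0.1, 3.0]
grip_width: 0.0004
grasp_force: 1.3
```

Emit:
apply_moves --targets '[{"tx": 0,"ty": 0,"tz": 0.01,"yaw": 0,"grip": 1},{"tx": 0,"ty": 0,"tz": 0,"yaw": 0,"grip": 1}]'

```text
clock: 22.25
ee_pos: [0.5443, -0.1784, 0.1047]
orientation: [0.0, 0.683, 0.73, -0.0]
contact_force: [-2.1, -0.5, 9.7]
grip_width: 0.0002
grasp_force: 4.8
```

```bash
python3 - <<'E'
from h import *
s=cap('scene','scene10')
g=s['img'].astype(int).sum(2)//3
for r in range(203,222): print(r,' '.join('%3d'%x for x in g[r,389:412]))
print(manip.get_obs()['ee_pos'])
E
```

```text
203 179 180 178 158  94  58  57  51  52  61  59  47  38  35  37  35  38  79 142 174 180 175 164
204 180 181 175 146  86  59  57  50  54  61  61  47  39  38  37  38  41  90 153 177 179 168 140
205 180 179 173 138  81  57  56  48  54  62  59  45  41  38  38  38  43  94 162 180 177 159 126
206 181 181 173 142  84  59  56  49  59  66  60  44  43  40  37  37  46  99 164 180 176 154 120
207 181 181 176 152  96  64  55  49  63  66  59  48  41  39  38  36  48 104 165 181 174 148 115
208 180 181 180 165 116  73  58  53  62  67  61  44  40  40  39  38  55 109 167 181 172 143 112
209 182 180 181 171 134  84  56  53  65  68  59  44  38  38  35  42  72 131 172 180 173 140 110
210 180 182 180 173 144  90  56  54  66  67  58  46  39  38  39  45  86 143 172 179 169 133 102
211 182 180 176 168 143  94  56  57  67  68  61  48  41  43  41  43  71 117 149 164 155 119  94
212 176 171 157 147 125  91  64  55  63  70  66  57  48  46  43  41  46  74 104 128 122 102  92
213 156 146 128 116 103  88  67  52  54  63  63  56  46  40  40  36  39  48  71  91  94  93  99
214 124 116 109  98  90  76  57  45  45  50  50  44  42  38  40  41  50  61  76  83  85  85 104
215 101 101 109  94  79  62  45  41  40  40  43  40  39  43  54  61  74  79  82  80  79  79 105
216  97  96 102  87  70  53  41  38  40  40  45  50  52  65  75  79  82  80  78  76  73  79 112
217  97  92  92  79  59  48  41  40  44  56  75  84  86  82  83  81  79  74  75  74  74  85 120
218 108  95  90  76  56  43  43  42  53  85 116 122 110  88  80  77  73  74  75  78  82  91 116
219 140 120 115  97  67  47  42  45  59  93 120 119 104  85  75  75  74  78  82  88  89  94 104
220 163 154 150 137 107  79  58  50  59  86 101  99  91  79  76  76  82  88  90  93  94  95  97
221 170 170 168 163 147 131 104  82  72  86  92  92  96  94  89  90  91  94  95  97  94  94  94
[ 0.54423961 -0.17843767  0.1047426 ]
```

Contact: 9.7 N up at TCP z = 0.1047. I'll ease off a little and drag a few mm to see how the force behaves.

Emit:
apply_moves --targets '[{"tx": -0.02,"ty": 0,"tz": -0.003,"yaw": 0,"grip": 1},{"tx": -0.02,"ty": 0,"tz": 0,"yaw": 0,"grip": 1}]'

```text
clock: 22.5
ee_pos: [0.5444, -0.1818, 0.1048]
orientation: [0.0, 0.683, 0.73, 0.0]
contact_force: [-1.2, 1.2, 7.5]
grip_width: -0.0002
grasp_force: 4.2
```

Emit:
apply_moves --targets '[{"tx": -0.02,"ty": 0,"tz": 0,"yaw": 0,"grip": 1},{"tx": -0.02,"ty": 0,"tz": 0,"yaw": 0,"grip": 1}]'

```text
clock: 22.7
ee_pos: [0.5448, -0.1858, 0.1049]
orientation: [0.0, 0.683, 0.73, 0.0]
contact_force: [-2.4, 0.7, 8.4]
grip_width: 0.0004
grasp_force: 4.2
```

The normal force is steady at about 8 N and the drag about 1 N, so the wheel is rolling. I'll finish this stroke.

Emit:
apply_moves --targets '[{"tx": -0.02,"ty": 0,"tz": 0,"yaw": 0,"grip": 1},{"tx": -0.02,"ty": 0,"tz": 0,"yaw": 0,"grip": 1}]'

```text
clock: 22.9
ee_pos: [0.545, -0.1898, 0.1049]
orientation: [0.0, 0.683, 0.73, 0.0]
contact_force: [-1.5, 0.9, 8.5]
grip_width: 0.0001
grasp_force: 4.2
```

Emit:
apply_moves --targets '[{"tx": -0.02,"ty": 0,"tz": 0,"yaw": 0,"grip": 1},{"tx": -0.02,"ty": 0,"tz": 0,"yaw": 0,"grip": 1}]'

```text
clock: 23.1
ee_pos: [0.5453, -0.1939, 0.1048]
orientation: [0.0, 0.683, 0.73, 0.0]
contact_force: [-2.3, 0.6, 6.2]
grip_width: -0.0001
grasp_force: 3.6
```

Emit:
apply_moves --targets '[{"tx": 0,"ty": 0,"tz": -0.1,"yaw": 0,"grip": 1},{"tx": 0.17,"ty": 0,"tz": 0,"yaw": 0,"grip": 1},{"tx": 0,"ty": 0,"tz": 0.06,"yaw": 0,"grip": 1},{"tx": 0,"ty": 0,"tz": 0.04,"yaw": 0,"grip": 1},{"tx": 0,"ty": 0,"tz": 0,"yaw": 0,"grip": 1}]'

```text
clock: 23.6
ee_pos: [0.5443, -0.1772, 0.1047]
orientation: [0.0, 0.683, 0.73, 0.0]
contact_force: [-2.3, 0.8, 9.7]
grip_width: 0.0002
grasp_force: 4.8
```

Emit:
apply_moves --targets '[{"tx": -0.02,"ty": 0,"tz": 0,"yaw": 0,"grip": 1},{"tx": -0.02,"ty": 0,"tz": 0,"yaw": 0,"grip": 1},{"tx": -0.02,"ty": 0,"tz": 0,"yaw": 0,"grip": 1},{"tx": -0.02,"ty": 0,"tz": 0,"yaw": 0,"grip": 1}]'

```text
clock: 24.0
ee_pos: [0.5449, -0.186, 0.1048]
orientation: [0.001, 0.684, 0.73, 0.0]
contact_force: [-2.1, 2.2, 10.4]
grip_width: -0.0
grasp_force: 5.4
```

Emit:
apply_moves --targets '[{"tx": -0.02,"ty": 0,"tz": 0,"yaw": 0,"grip": 1},{"tx": -0.02,"ty": 0,"tz": 0,"yaw": 0,"grip": 1},{"tx": -0.02,"ty": 0,"tz": 0,"yaw": 0,"grip": 1},{"tx": -0.02,"ty": 0,"tz": 0,"yaw": 0,"grip": 1}]'

```text
clock: 24.4
ee_pos: [0.5454, -0.1939, 0.1047]
orientation: [0.0, 0.684, 0.73, 0.0]
contact_force: [-2.1, 3.3, 9.4]
grip_width: -0.0
grasp_force: 4.8
```

Emit:
apply_moves --targets '[{"tx": 0,"ty": 0,"tz": -0.1,"yaw": 0,"grip": 1},{"tx": 0.17,"ty": 0,"tz": 0,"yaw": 0,"grip": 1},{"tx": 0,"ty": 0,"tz": 0.06,"yaw": 0,"grip": 1},{"tx": 0,"ty": 0,"tz": 0.04,"yaw": 0,"grip": 1},{"tx": 0,"ty": 0,"tz": 0,"yaw": 0,"grip": 1}]'

```text
clock: 24.9
ee_pos: [0.544, -0.1764, 0.1045]
orientation: [0.0, 0.683, 0.73, -0.0]
contact_force: [-2.3, 2.3, 10.1]
grip_width: -0.0
grasp_force: 5.2
```

Emit:
apply_moves --targets '[{"tx": -0.02,"ty": 0,"tz": 0,"yaw": 0,"grip": 1},{"tx": -0.02,"ty": 0,"tz": 0,"yaw": 0,"grip": 1}]'

```text
clock: 25.1
ee_pos: [0.5441, -0.1769, 0.1045]
orientation: [-0.002, 0.683, 0.731, 0.002]
contact_force: [-4.3, 12.0, 12.7]
grip_width: -0.0004
grasp_force: 6.4
```

Emit:
apply_moves --targets '[{"tx": -0.02,"ty": 0,"tz": 0,"yaw": 0,"grip": 1},{"tx": -0.02,"ty": 0,"tz": 0,"yaw": 0,"grip": 1},{"tx": -0.02,"ty": 0,"tz": 0,"yaw": 0,"grip": 1}]'

```text
clock: 25.4
ee_pos: [0.5458, -0.1835, 0.1048]
orientation: [-0.001, 0.683, 0.731, 0.002]
contact_force: [-1.0, 6.2, 10.0]
grip_width: 0.0001
grasp_force: 5.3
```

Emit:
apply_moves --targets '[{"tx": -0.02,"ty": 0,"tz": 0,"yaw": 0,"grip": 1},{"tx": -0.02,"ty": 0,"tz": 0,"yaw": 0,"grip": 1},{"tx": -0.02,"ty": 0,"tz": 0,"yaw": 0,"grip": 1}]'

```text
clock: 25.7
ee_pos: [0.5465, -0.1897, 0.1048]
orientation: [-0.0, 0.683, 0.731, 0.002]
contact_force: [-0.4, 5.7, 10.3]
grip_width: -0.0001
grasp_force: 5.0
```

The wheel stopped turning: it held 12 N and then the tip slid at 6 N, so it is at its stop. I'll lift clear and retreat.

Emit:
apply_moves --targets '[{"tx": 0,"ty": 0,"tz": -0.1,"yaw": 0,"grip": 1},{"tx": 0,"ty": 0,"tz": -0.4,"yaw": 0,"grip": 1},{"tx": 0,"ty": 0,"tz": -0.4,"yaw": 0,"grip": 1},{"tx": 0,"ty": 0,"tz": -0.3,"yaw": 0,"grip": 1},{"tx": -0.3,"ty": -0.3,"tz": 0,"yaw": 0,"grip": 1}]'

```text
clock: 26.2
ee_pos: [0.5237, -0.2203, 0.2291]
orientation: [0.005, 0.681, 0.733, 0.005]
contact_force: [1.1, -0.8, -0.6]
grip_width: 0.0002
grasp_force: 0.0
```

Emit:
apply_moves --targets '[{"tx": -0.3,"ty": -0.3,"tz": 0,"yaw": 0,"grip": 1},{"tx": -0.3,"ty": -0.3,"tz": 0,"yaw": 0,"grip": 1},{"tx": -0.3,"ty": -0.2,"tz": 0,"yaw": 0,"grip": 1},{"tx": 0,"ty": 0,"tz": 0,"yaw": 0,"grip": 1},{"tx": 0,"ty": 0,"tz": 0,"yaw": 0,"grip": 1}]'

```text
clock: 26.7
ee_pos: [0.4419, -0.3212, 0.2237]
orientation: [-0.0, 0.685, 0.729, -0.001]
contact_force: [0.4, 0.7, 0.7]
grip_width: -0.0002
grasp_force: 0.0
```

```bash
python3 - <<'E'
from h import *
t=cap('top','top9'); s=cap('scene','scene11'); a=load('top0'); s7=load('scene7'); s0=load('scene0')
print(manip.get_obs()['ee_pos'])
def boxes(p,q,th):
    d=cv2.absdiff(p['img'],q['img']).max(2); m=cv2.morphologyEx((d>th).astype(np.uint8),cv2.MORPH_OPEN,np.ones((2,2)))
    n,l,st,ce=cv2.connectedComponentsWithStats(cv2.dilate(m,np.ones((5,5))))
    for k in range(1,n): print(st[k])
print('top vs start');boxes(t,a,35); print('scene vs after release');boxes(s,s7,30)
# blue cap
im=t['img'].astype(int); m=((im[...,2]>im[...,0]+50)&(im[...,2]>im[...,1]+40)).astype(np.uint8); n,l,st,ce=cv2.connectedComponentsWithStats(m)
for k in range(1,n):
    if 40<st[k][4]<600: print('blue',ce[k],st[k][4],px2w(t,*ce[k],.1))
# handle row along bore, top view: brightness profile
d=np.array([.0663,-.9978,0]); M=np.array([.542,-.151,.068])
print([int(t['img'][tuple(np.round(w2px(t,M-k*.001*d)).astype(int)[::-1])].mean()) for k in range(-10,110,5)])
E
```

```text
[ 0.44366847 -0.31876841  0.2240492 ]
top vs start
[293 191  25  29 570]
[  356   233   284   247 34769]
[352 234  35  27 713]
[414 243   7   7  47]
[195 280  72  20 978]
[342 396   9   7  59]
[352 396  16   8 115]
[313 404  21  19 202]
[328 459  12  10  89]
[293 463  10  14 111]
[333 475   9   5  41]
[301 477   7   3  21]
[555 477   6   3  18]
scene vs after release
[381   0   9   4  36]
[ 354    0  102  204 9298]
[  419     0   221   344 31759]
[593   0   9   4  36]
[622 208  10  10  81]
[380 210  44  16 488]
[626 221   8  10  68]
[339 225  52  34 949]
[367 257   6   6  36]
[381 256  13  10 107]
[597 303  36  13 327]
[540 353   9   8  68]
[514 371   8   8  62]
[494 379  19  26 292]
[507 407  14  27 264]
blue [620.69354839  85.5       ] 62 [ 0.99312989 -0.78225915  0.1       ]
blue [299.6640625  108.50390625] 256 [0.91724949 0.08716863 0.1       ]
blue [301.08928571 123.20089286] 224 [0.87538462 0.08250435 0.1       ]
blue [346.84671533 148.18978102] 137 [ 0.8069935  -0.04196698  0.1       ]
blue [326.70676692 162.09774436] 133 [0.76720416 0.01179974 0.1       ]
blue [348.89130435 172.17391304] 138 [ 0.7402343  -0.04782082  0.1       ]
blue [301.4084507 199.5      ] 142 [0.66311198 0.07761654 0.1       ]
[153, 139, 68, 75, 88, 87, 87, 86, 89, 90, 91, 90, 91, 83, 73, 58, 83, 73, 88, 78, 20, 139, 145, 144]
```

```bash
python3 - <<'E'
from h import *
d=np.array([.0663,-.9978,0]); M=np.array([.542,-.151,.066]); ks=np.arange(60,104,2)
for n in('top6','top9'):
    c=load(n); g=cv2.cvtColor(c['img'],cv2.COLOR_RGB2GRAY).astype(np.float32)
    p=np.array([w2px(c,M-k*.001*d) for k in ks],np.float32)
    print(n,cv2.remap(g,p[None,:,0],p[None,:,1],cv2.INTER_LINEAR)[0].astype(int))
c=load('scene7');e=load('scene11'); p=w2px(c,M-.0855*d).astype(int)
for q in(c,e): print(cv2.cvtColor(q['img'],cv2.COLOR_RGB2GRAY)[p[1],p[0]-14:p[0]+16])
t=load('top9'); print('tip px',w2px(t,M+.09*d-[0,0,.011]))
r=manip.finish_job(); print(r)
E
```

```text
top6 [ 54  71  64  67  90  84  67  67  91  94  93  85  67  33  27  45  86 139
 156 157 155 157]
top9 [ 74  83  68  61  71  80  67  61  74  86  90  86  74  38  25  35  73 127
 145 148 149 146]
[125 119 116 118 116 115 116 116 115 113 104 104 106 103 100  96  91  90
  87  88  90  88  86  82  77  80  76  67  68  70]
[181 184 184 182 183 183 183 184 182 173 146 124 115 109 107 101  98  97
  93  95  97  94  91  85  81  82  79  70  69  73]
tip px [419.15833693 247.00058747]
the job is handed in; nothing more can be done
None
```

I handed the job in at about 27 s: the bottle stands aside, the grooved probe is seated and released, and the thumbwheel held firm at 12 N, which I took as its stop since its angle can't be read.

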